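# Release the ratchet of a jar clamp and push its jaw open

## Robot

A 7-joint arm with a two-finger parallel gripper is mounted at the origin on a cart in front of the work surface, level with it; the furniture and walls round the work are solid. World frame = base frame: x ahead of the robot, y to its left, z up, the work surface at z = 0. Lengths are in m, angles in rad, forces in N, time in s.
With the tool pointing down it reaches from about 0.425 to 0.95 m from the base axis. Payload 16.7 kg.
Tool frame: the origin (TCP) lies on the centre line of the jaws, within the pads' length; the fingertips stand 22 mm ahead of it and the grasp point (between the pads) lies 3 mm ahead of it; z points along the fingers, y is the direction in which the jaws open and shut (so a half turn about z gives the same grasp; the last joint's range is limited). The gripper opens to 94 mm and grips with 3 to 60 N. Pads are 16 mm wide; open, the fingers measure 119 mm over their backs; the gripper's body (75 mm by 177 mm) begins 78 mm behind the grasp point.
Start: joints at [-1.484, 0.426, 0.074, 1.606, -0.034, 1.111, -0.067], TCP at [0.158, 0.656, 0.201] pointing down, gripper open.
Joint ranges: [-2.85, 2.85], [-0.5, 2.14], [-1.23, 1.37], [0.21, 2.46], [-1.02, 4.16], [0.16, 2.05], [-2.73, 2.73]. Speed limits (rad/s): [1.89, 1.89, 2.39, 2.39, 3.01, 3.01, 3.01].

## Interface

Orientations are given as a rotation vector (axis times angle).
In Python, from cell import manip gives the robot as it stands. The module is installed in compiled form; this text tells all that it offers.
- The arm moves only by the tool carry_out, never from a script. Its arguments are lists of equal length, an entry for each row: "xyz": the shift along the tool's x, y, z in mm, a list of three; "dr": the turn, a rotation vector about the tool's x, y, z in rad, a list of three; "fingers": the opening, from 0 (shut) to 1 (fully open). A call has 1 to 10 rows; each row is the pose to reach, as a shift and turn from the pose commanded when the call began, along the tool's axes at that moment; what a row does not reach only later rows make up. A row lasts 1/8 s, in which the tool goes at most 62.5 mm and 10.7 degrees, less where a joint would pass 70% of its speed; a pose out of reach is approached as far as the arm can. A call with a gripper value outside its range is refused whole. The fingers move at their own pace and stop on an object; "squeeze" is the grip in N (left out, the last holds). Time passes only in rows, so rows that repeat a pose let the fingers close. It gives the time, the measured TCP pose, the force and the opening at its end, in the units of the state.
- manip.state(): the state, without advancing time (a new reading comes with each control period).
- manip.capture(name): name is "scene" or "top" or "wrist"; returns the picture (480x640x3 uint8, red, green, blue); there is no depth.
- manip.calibration(name): a dict with "fovy" (degrees; the focal length in pixels is half the picture's height over the tangent of half this angle, whatever the lens; pixels are square), "cx", "cy" (the principal point, pixels), "k1" (the pictures are not rectified: a ray, as slopes to the right and down, at radius r is drawn at 1 + k1 r^2 times it, then the intrinsics apply), "R" (3x3) and "t" (3): a world point X has camera coordinates R X + t. Camera axes: x right, y down, z forward; pixel columns grow to the right and rows downward; lengths in m; the calibration is good to about 2 mm. A picture is of the moment at which its call begins: read the wrist's pose just before it. calibration takes no time and is no camera call; for the wrist camera it gives the pose at the moment of the call.
- manip.finish_job(): hands the job in, once; it reports no verdict.
Trained networks look in the newest picture that a camera, given by its name, has taken for a name from the list of things; names that differ only in an ending like _2 or _b are one class to them, and where a whole thing is asked for, a point or a joint stands for the part that bears it (a point fixed in the world has none). Each returns a list of dicts, best first, with "p" (0 to 1); they miss things now and then, are a little off and sometimes report something else, mostly with a low value. They report only what shows in the picture. A call takes as long as a camera call.
- manip.outline_of(name, camera): "mask" (480x640 bool, what is visible of it) and "location" ([column, row] in pixels, amid what is visible of it).
- manip.pinpoint(name, camera): "location" ([column, row] in pixels: a listed point, or the origin of a listed thing).
The state is a dict: "time": time; "joint_pos": joint angles; "dq": joint speeds; "effort": joint torques, N m; "tcp_pos": TCP position; "ee_rot": TCP orientation; "force": force on the tool from outside, world axes, zero at the start; "ft_torque": the same for the moment, N m; "grip_width": finger opening in m.
Only numpy, scipy, OpenCV 4.12 (cv2) and the standard library are available. Lean on these libraries where they do the work, as an engineer would, in place of code of your own. Each camera call takes 0.05 s, during which the arm holds its last target. There are 200 camera calls.

## Task

Open the jar clamp on the wooden board so that another jar can be added: press down the flat release key in the well of the sliding jaw, and while keeping it pressed push the jaw back along its bar, away from the jars, all the way to its stop. Then let go of the key and move clear. The jars and everything else on the board stay standing where they are; nothing is picked up.

Things in the scene. Friction and masses are not known exactly. Their poses are not given: they have to be found in the camera images.
- jar_clamp: White jar clamp, fixed on a wooden board over the burners (board top z = 0.034). Origin: middle of its base plate (297x156x10 mm), at the underside; z up. x runs along the steel bar from the fixed jaw, where the jars stand (x = -146 mm), to the end post (x = +138 mm): +x is the way the sliding jaw opens, away from the jars. The bar lies at y = +58 mm, 30 to 44 mm above the origin.
- sliding_jaw (a joint): Travel of the sliding jaw in m: 0 = shut, near the jars; 0.130 = fully open, on its stop. Starts at 0.008 to 0.06. A ratchet (teeth every 10 mm under the bar) blocks opening unless the key is held down; shutting is always free. With the key down it slides against 2.5 N of friction and stays where left; as the key comes up it may creep open by up to a tooth.
- release_key (a joint): Travel of the release key in m: 0 = up, 0.008 = down on its stop. It springs up by itself (2.4 N to start it, 5.6 N fully down). The ratchet is free while the key is more than about 5 mm down. At rest it may read up to 4 mm where the pawl is not quite in a tooth gap.
- key_top (a point): Centre of the top of the key, a flat ribbed steel pad 48 mm along the bar by 36 mm wide, facing up, about 98 mm above z = 0 when up. It rides on the sliding jaw, in a well open above and at both sides, 56 mm long: 28 mm from this point towards the jars is the jaw's plate (16 mm higher than the key), 28 mm the other way the push wall. Axes as the clamp's.
- push_face (a point): Point on the sliding jaw's push wall: centre of the face that looks towards the jars, 21 mm above the key's top when up. The wall, at the key's end away from the jars, is 44 mm wide, 10 mm thick and rises 36 mm above the key. A fingertip on the key that moves along the clamp's +x meets this face and pushes the jaw open. Axes as the clamp's.
- paprika_jar: spice jar with black lid, 41 mm diameter, 105 mm tall, standing in the clamp beside the fixed jaw, nearer the bar; origin at the middle of its underside, z up. Must stay where it is.
- pepper_jar: second spice jar of the same shape, 41 mm diameter, 105 mm tall, standing in the clamp beside the fixed jaw, farther from the bar; origin at the middle of its underside, z up. Must stay where it is.
- spice_bottle: tall spice bottle with brown cap, 42 mm diameter, 150 mm tall, standing behind the clamp; origin at the middle of its underside, z up. Must stay where it is.
- bean_tin: food tin, 75 mm diameter, 58 mm tall, standing behind the clamp; origin at the middle of its underside, z up. Must stay where it is.
- fish_tin: oval flat tin, 63x105x29 mm, lying at the board's right end; origin at the middle of its underside, z up. Must stay where it is.
- blue_mug: mug with handle, 90x120x97 mm, at the board's left end; origin at the middle of its underside, z up. Must stay where it is.
- garlic: garlic bulb, 56 mm, on the left rear of the board; origin at the middle of its underside, z up. Must stay where it is.
- vinegar_bottle: bottle, 52 mm diameter, 189 mm tall, on the left rear of the board; origin at the middle of its underside, z up. Must stay where it is.

How it is judged:
On the way, in this order (a step that is already met when the one before it is completed fails the run):
1. the release key is pressed at least 5 mm down while the jaw is not yet open (value of joint release_key above 0.005 m and value of joint sliding_jaw below 0.1 m), for 0.15 s.
2. the jaw is pushed back to within 8 mm of its stop (value of joint sliding_jaw above 0.122 m), for 0.2 s.
At the end, for the whole second after the job is handed in: The sliding jaw rests within 8 mm of its fully open stop (travel above 0.122 m of 0.130), the key is let go (less than 5.5 mm down), and both jars stand upright (within 0.2 rad), at rest, within 20 mm of where they were (value of joint sliding_jaw above 0.122 m and velocity of joint sliding_jaw below 0.005 m/s and value of joint release_key below 0.0055 m and angle between each of paprika_jar, pepper_jar's own z axis and vertical below 0.2 rad and distance of each of paprika_jar, pepper_jar from where it was at the start of the episode below 0.02 m and linear speed of each of paprika_jar, pepper_jar below 0.02 m/s); the robot touches nothing.
It fails at once if a jar in the clamp is moved more than 20 mm or tipped more than 0.25 rad (distance of any of paprika_jar, pepper_jar from where it was at the start of the episode above 0.02 m or angle between any of paprika_jar, pepper_jar's own z axis and vertical above 0.25 rad).
It fails at once if another thing on the board is moved or lifted more than 30 mm (distance of any of spice_bottle, bean_tin, fish_tin, blue_mug, garlic, vinegar_bottle from where it was at the start of the episode above 0.03 m).
It also fails if it takes over 35 s, if anything falls off the work surface, if the arm or the gripper's body presses on something with over 40 N, if the wrist force passes 120 N, or if a joint passes its speed limit or range.

## Working session

There is one attempt and no reset: what is moved stays moved. The work goes in short steps, Python scripts to look and compute and a tool call to move; the robot and the scene stay as the last step left them, time stands still between calls to the robot, and variables do not carry over. Pictures are saved under pics/ and viewed, about 8 in all and at most 12, crops included, and the job is handed in when it is done.

Besides the shell and the picture viewer there is one more tool, called after "Call:" by a JSON object that holds its "fn" and its "kwargs", one argument or row to a line. carry_out: Moves the arm, as the interface text tells. Its arguments: {"type":"object","properties":{"xyz":{"type":"array","items":{"type":"array","items":{"type":"number"}}},"dr":{"type":"array","items":{"type":"array","items":{"type":"number"}}},"fingers":{"type":"array","items":{"type":"number"}},"squeeze":{"type":"number"}},"required":["xyz","dr","fingers"]}

```bash
mkdir -p pics
cat > h.py <<'E'
import numpy as np, cv2
from cell import manip
from scipy.spatial.transform import Rotation as Ro
def ray(c,px):
    k=manip.calibration(c); f=240/np.tan(np.radians(k["fovy"])/2)
    d=np.array([(px[0]-k["cx"])/f,(px[1]-k["cy"])/f]); u=d.copy()
    for _ in range(20): u=d/(1+k["k1"]*(u@u))
    R=np.array(k["R"]); return -R.T@np.array(k["t"]), R.T@np.array([u[0],u[1],1])
def atz(c,px,z):
    o,d=ray(c,px); return o+d*(z-o[2])/d[2]
def tri(obs):
    A=np.zeros((3,3));b=np.zeros(3)
    for c,px in obs:
        o,d=ray(c,px); d=d/np.linalg.norm(d); P=np.eye(3)-np.outer(d,d); A+=P;b+=P@o
    X=np.linalg.solve(A,b); return X
E
python3 - <<'E'
from h import *
np.set_printoptions(precision=4,suppress=True)
ims=[]
for c in("scene","top"):
    im=manip.capture(c); cv2.imwrite(f"pics/{c}0.png",im[:,:,::-1])
Z=dict(key_top=.098,push_face=.119,jar_clamp=.034,paprika_jar=.044,pepper_jar=.044,spice_bottle=.034,bean_tin=.034)
for n,z in Z.items():
    ob=[]
    for c in("scene","top"):
        r=manip.pinpoint(n,c)
        if r: print(n,c,round(r[0]["p"],2),np.round(r[0]["location"]),atz(c,r[0]["location"],z)); ob.append((c,r[0]["location"]))
    if len(ob)==2: print("   tri",tri(ob))
s=manip.state(); print(s)
E
```

```text
key_top scene 0.8 [350. 266.] [0.5825 0.0078 0.098 ]
key_top top 0.65 [350. 223.] [0.5844 0.0021 0.098 ]
   tri [0.5824 0.0037 0.1004]
push_face scene 0.85 [338. 258.] [0.5589 0.0209 0.119 ]
push_face top 0.91 [335. 233.] [0.5641 0.0328 0.119 ]
   tri [0.5653 0.0317 0.1114]
jar_clamp scene 0.64 [339. 278.] [0.5951 0.0642 0.034 ]
jar_clamp top 0.92 [316. 213.] [0.6073 0.0705 0.034 ]
   tri [0.605  0.0723 0.0261]
paprika_jar scene 0.95 [392. 281.] [ 0.6729 -0.0229  0.044 ]
paprika_jar top 0.8 [358. 182.] [ 0.6774 -0.0198  0.044 ]
   tri [ 0.6772 -0.0196  0.0407]
pepper_jar scene 0.39 [374. 251.] [0.7216 0.1001 0.044 ]
pepper_jar top 0.96 [342. 161.] [0.7199 0.0176 0.044 ]
   tri [0.6924 0.0331 0.0901]
spice_bottle top 0.74 [267. 186.] [0.6628 0.1771 0.034 ]
bean_tin scene 0.8 [375. 251.] [0.7357 0.1106 0.034 ]
bean_tin top 0.96 [296. 152.] [0.7385 0.1167 0.034 ]
   tri [0.7399 0.1165 0.0297]
{'time': 0.8, 'joint_pos': array([-1.4835,  0.4261,  0.0739,  1.606 , -0.0341,  1.1108, -0.0671]), 'dq': array([ 0.0016, -0.0003, -0.0021, -0.0012, -0.0005, -0.    ,  0.0019]), 'effort': array([ -0.0005, -93.5452,   3.6618, -45.4563,  -0.0491,   0.0122,
         0.    ]), 'tcp_pos': array([0.1584, 0.6561, 0.201 ]), 'ee_rot': array([-0.3711, -3.1196,  0.    ]), 'force': array([-0.5713,  0.1876, -0.44  ]), 'ft_torque': array([0.0423, 0.0111, 0.0081]), 'grip_width': 0.09383030308295445}
```

View pics/scene0.png

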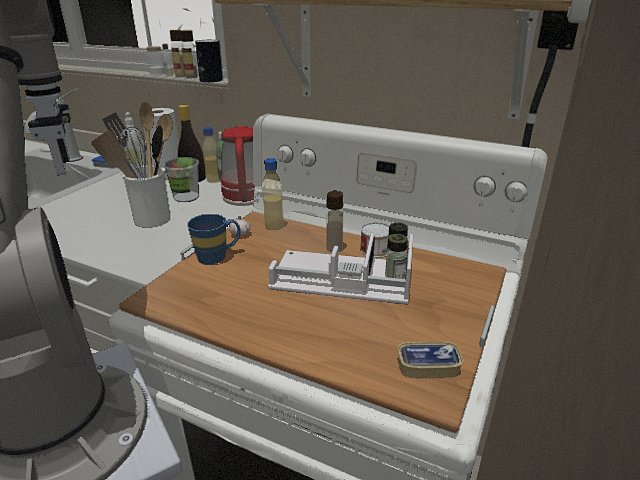

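View pics/top0.png

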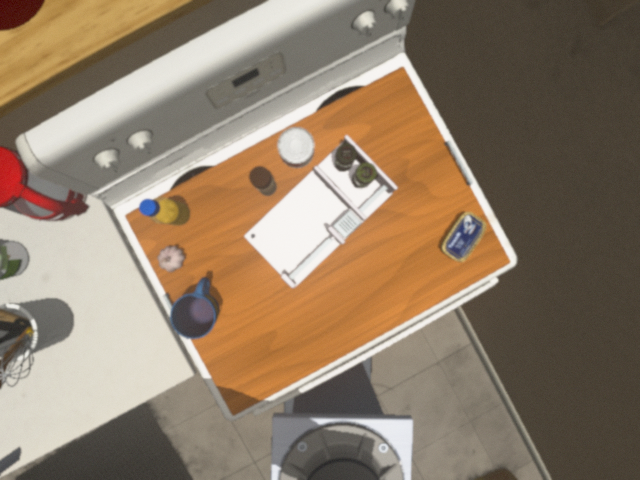

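Run:
```python
from h import *
np.set_printoptions(precision=4,suppress=True)
C=[atz("top",p,.044)[:2] for p in((397,188),(293,286),(245,236),(347,136))]
print(C,[np.linalg.norm(C[i]-C[i-3]) for i in range(4)])
print([np.degrees(np.arctan2(*(a-b)[::-1])) for a,b in((C[1],C[0]),(C[2],C[3]))], np.mean(C,0))
m=manip.capture("top"); r=manip.outline_of("jar_clamp","top")[0]
print(r["p"],cv2.minAreaRect(np.argwhere(r["mask"])[:,::-1].astype(np.float32)))
for n in("sliding_jaw","release_key","vinegar_bottle","blue_mug"):
    for c in("top",):
        r=manip.pinpoint(n,c)
        if r: print(n,r[0]["p"],r[0]["location"],atz(c,r[0]["location"],.034))
cv2.imwrite("pics/crop.png",cv2.resize(m[120:300,220:420,::-1],(800,720))[:600])
```

```text
[array([ 0.6659, -0.1035]), array([0.4498, 0.1151]), array([0.5539, 0.2204]), array([0.7757, 0.0072])] [np.float64(0.3073830676352096), np.float64(0.14810471261457683), np.float64(0.30767340556959444), np.float64(0.1559384597259443)]
[np.float64(134.65928634518008), np.float64(136.11874024211693)] [0.6113 0.0598]
0.66 ((320.1170959472656, 212.62091064453125), (75.48255157470703, 148.4288330078125), 45.90938186645508)Traceback (most recent call last):
  File "<stdin>", line 10, in <module>
ValueError: it knows: bean_tin, blue_mug, fish_tin, garlic, jar_clamp, key_top, paprika_jar, pepper_jar, push_face, spice_bottle, vinegar_bottle
```

Call:
{"fn": "carry_out", "kwargs": {
  "xyz": [
    [0, 0, -50],
    [0, 0, -100],
    [-40, -38, -100],
    [-80, -76, -100],
    [-120, -114, -100],
    [-160, -152, -100],
    [-200, -190, -100],
    [-240, -228, -100],
    [-280, -266, -100],
    [-320, -304, -100]
  ],
  "dr": [
    [0, 0, 0],
    [0, 0, 0],
    [0, 0, 0.17],
    [0, 0, 0.34],
    [0, 0, 0.51],
    [0, 0, 0.68],
    [0, 0, 0.85],
    [0, 0, 1.02],
    [0, 0, 1.19],
    [0, 0, 1.36]
  ],
  "fingers": [1, 0.8, 0.6, 0.4, 0.2, 0, 0, 0, 0, 0],
  "squeeze": 30
}}

```text
time: 2.15
tcp_pos: [0.3989, 0.2839, 0.3013]
ee_rot: [-2.256, -2.186, -0.001]
force: [0.4, 0.1, 0.1]
grip_width: 0.0077
```

```bash
cat >> h.py <<'E'
def togo(target, ydir):
    s=manip.state(); R=Ro.from_rotvec(s["ee_rot"])
    y=np.array([np.cos(np.radians(ydir)),np.sin(np.radians(ydir)),0]); z=np.array([0,0,-1.])
    G=Ro.from_matrix(np.c_[np.cross(y,z),y,z])
    print("t",s["time"],"tcp",s["tcp_pos"],"q",s["joint_pos"],"F",s["force"],"grip",s["grip_width"])
    print("xyz mm",R.inv().apply(np.array(target)-s["tcp_pos"])*1e3,"dr",(R.inv()*G).as_rotvec())
E
python3 - <<'E'
from h import *
np.set_printoptions(precision=3,suppress=True)
togo((.583,.003,.26),-45)
E
```

```text
t 2.15 tcp [0.399 0.284 0.301] q [-1.192  0.019  0.455  1.9   -0.009  1.224 -0.766] F [0.435 0.096 0.092] grip 0.007675033479110499
xyz mm [-275.033  192.893   41.096] dr [-0.    -0.001  0.754]
```

Call:
{"fn": "carry_out", "kwargs": {
  "xyz": [
    [-45, 32, 0],
    [-90, 64, 5],
    [-135, 96, 10],
    [-180, 128, 15],
    [-225, 160, 20],
    [-275, 193, 20],
    [-275, 193, 20],
    [-275, 193, 20]
  ],
  "dr": [
    [0, 0, 0.15],
    [0, 0, 0.3],
    [0, 0, 0.45],
    [0, 0, 0.6],
    [0, 0, 0.754],
    [0, 0, 0.754],
    [0, 0, 0.754],
    [0, 0, 0.754]
  ],
  "fingers": [0, 0, 0, 0, 0, 0, 0, 0]
}}

```text
time: 3.15
tcp_pos: [0.5837, 0.0057, 0.2808]
ee_rot: [-2.899, -1.209, 0.001]
force: [-0.1, 0.4, 0.8]
grip_width: 0.0003
```

Run:
```python
from h import *
np.set_printoptions(precision=4,suppress=True)
im=manip.capture("wrist"); cv2.imwrite("pics/w1.png",im[:,:,::-1])
for n,z in dict(key_top=.098,push_face=.119,jar_clamp=.034,paprika_jar=.044,pepper_jar=.044).items():
    r=manip.pinpoint(n,"wrist")
    if r: print(n,round(r[0]["p"],2),np.round(r[0]["location"]),atz("wrist",r[0]["location"],z))
togo((.583,.003,.26),-45)
```

```text
key_top 0.66 [321. 224.] [0.5785 0.0111 0.098 ]
push_face 0.95 [296. 227.] [0.561  0.0298 0.119 ]
jar_clamp 0.68 [298. 163.] [0.6011 0.0748 0.034 ]
paprika_jar 0.61 [400. 172.] [ 0.6799 -0.0173  0.044 ]
pepper_jar 0.65 [402. 122.] [0.7191 0.0231 0.044 ]
t 3.45 tcp [0.5837 0.0066 0.2812] q [-0.753   0.2616  0.7776  1.7512 -0.1959  1.2081 -0.7009] F [-0.4751  0.2451  0.4242] grip 0.0004206002133163978
xyz mm [-3.046   2.0488 21.1515] dr [-0.0003 -0.0005  0.0069]
```

View pics/w1.png

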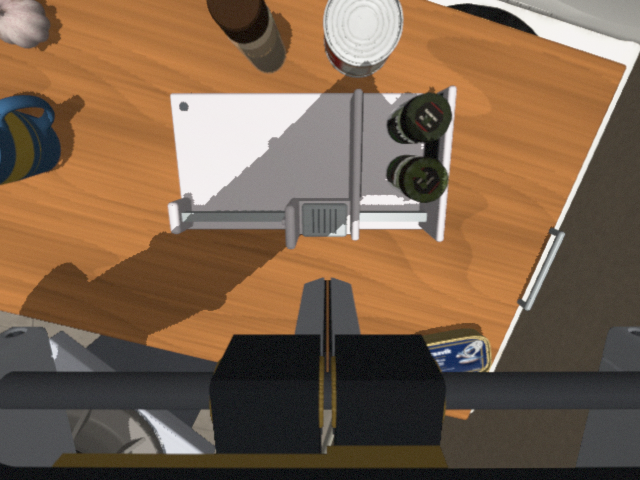

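Run:
```python
from h import *
np.set_printoptions(precision=4,suppress=True)
for p,z in(((325,219),.098),((302,219),.098),((347,219),.098),((180,214),.078),((437,216),.078)): print(p,atz("wrist",p,z))
togo((.5805,.0095,.13),-45)
```

```text
(325, 219) [0.5853 0.0119 0.098 ]
(302, 219) [0.5678 0.0291 0.098 ]
(347, 219) [ 0.6019 -0.0046  0.098 ]
(180, 214) [0.4708 0.1273 0.078 ]
(437, 216) [ 0.6742 -0.0766  0.078 ]
t 3.45 tcp [0.5837 0.0066 0.2812] q [-0.753   0.2616  0.7776  1.7512 -0.1959  1.2081 -0.7009] F [-0.4751  0.2451  0.4242] grip 0.0004206002133163978
xyz mm [ -0.2436  -4.2619 151.1547] dr [-0.0003 -0.0005  0.0069]
```

Call:
{"fn": "carry_out", "kwargs": {
  "xyz": [
    [2, -3, 40],
    [2, -3, 80],
    [2, -3, 115],
    [2, -3, 140],
    [2, -3, 150],
    [2, -3, 150]
  ],
  "dr": [
    [0, 0, 0],
    [0, 0, 0],
    [0, 0, 0],
    [0, 0, 0],
    [0, 0, 0],
    [0, 0, 0]
  ],
  "fingers": [0, 0, 0, 0, 0, 0]
}}

```text
time: 4.2
tcp_pos: [0.5831, 0.0093, 0.1311]
ee_rot: [2.899, 1.21, -0.001]
force: [0.4, -1.0, 1.2]
grip_width: 0.0003
```

Run:
```python
from h import *
np.set_printoptions(precision=4,suppress=True)
im=manip.capture("wrist"); cv2.imwrite("pics/w2.png",im[:,:,::-1])
togo((.583,.0105,.112),-45)
```

```text
t 4.25 tcp [0.5835 0.0092 0.1317] q [-0.6699  0.4238  0.6994  1.9131 -0.3383  0.9236 -0.5868] F [-0.0279 -0.8353  1.0707] grip 0.00035403595767821683
xyz mm [ 0.5282 -1.2864 19.7093] dr [ 0.0004 -0.0005  0.0055]
```

View pics/w2.png

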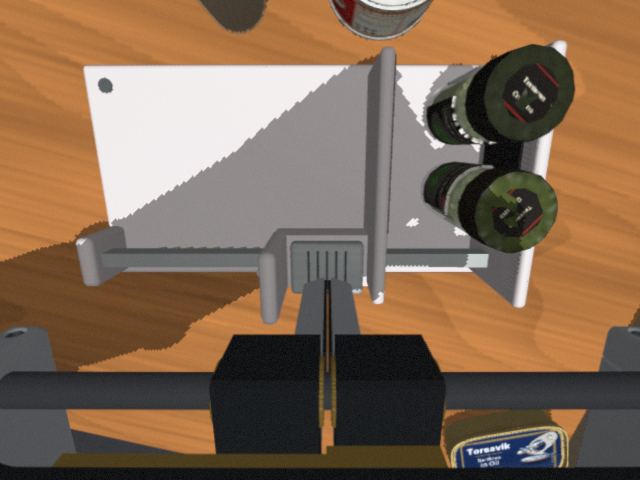

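Run:
```python
from h import *
np.set_printoptions(precision=4,suppress=True)
s=manip.state(); R=Ro.from_rotvec(s["ee_rot"])
for p in((328,266),(328,240),(300,292),(292,266),(363,266)):
    X=atz("wrist",p,.098); print(p,X,R.inv().apply(X-s["tcp_pos"])*1e3)
```

```text
(328, 266) [0.5859 0.0113 0.098 ] [ 3.0883  0.2094 33.7113]
(328, 240) [0.5983 0.0238 0.098 ] [20.7193  0.2068 33.7209]
(300, 292) [0.5596 0.0114 0.098 ] [-15.2774 -18.5515  33.6932]
(292, 266) [0.5691 0.0279 0.098 ] [  3.1049 -23.4141  33.701 ]
(363, 266) [ 0.6022 -0.0049  0.098 ] [ 3.0701 23.1798 33.7214]
```

Call:
{"fn": "carry_out", "kwargs": {
  "xyz": [
    [2, 0, 6],
    [2, 0, 11],
    [2, 0, 15],
    [2, 0, 18],
    [2, 0, 20],
    [2, 0, 20]
  ],
  "dr": [
    [0, 0, 0],
    [0, 0, 0],
    [0, 0, 0],
    [0, 0, 0],
    [0, 0, 0],
    [0, 0, 0]
  ],
  "fingers": [0, 0, 0, 0, 0, 0]
}}

```text
time: 5.0
tcp_pos: [0.5845, 0.0105, 0.1108]
ee_rot: [2.899, 1.21, -0.001]
force: [0.5, 0.9, -0.0]
grip_width: 0.0004
```

Run:
```python
from h import *
np.set_printoptions(precision=4,suppress=True)
im=manip.capture("wrist"); cv2.imwrite("pics/w3.png",im[200:320,240:420,::-1].repeat(4,0).repeat(4,1))
manip.capture("scene"); m=manip.capture("scene"); cv2.imwrite("pics/s3.png",cv2.resize(m[220:320,250:430,::-1],(720,400)))
togo((.583,.0105,.112),-45)
```

```text
t 5.15 tcp [0.5846 0.0105 0.1111] q [-0.6545  0.4527  0.6812  1.9259 -0.363   0.8875 -0.5693] F [ 0.3263  0.336  -0.2578] grip 0.00020296856662296614
xyz mm [-1.1447 -1.1509 -0.9233] dr [ 0.0001 -0.0001  0.0053]
```

View pics/w3.png

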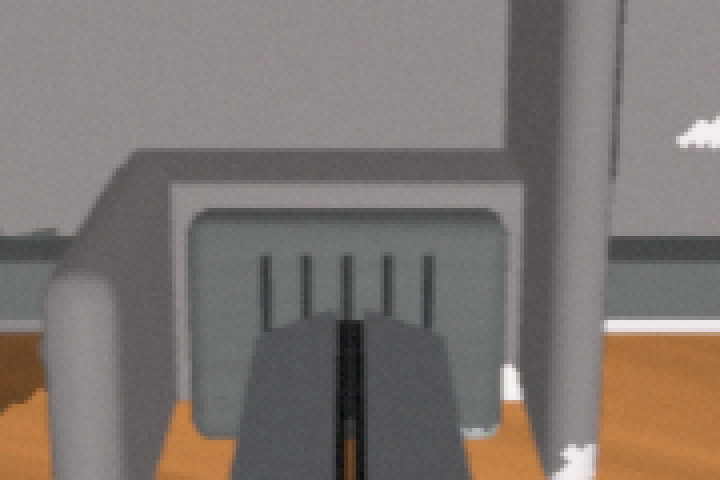

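View pics/s3.png

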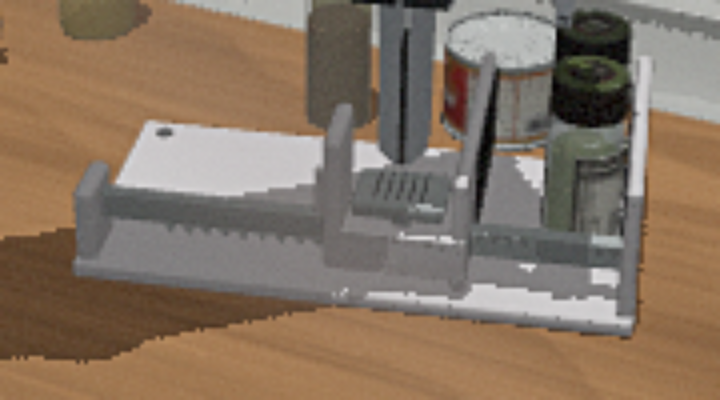

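```bash
cat >> h.py <<'E'
def proj(c,X):
    k=manip.calibration(c); f=240/np.tan(np.radians(k["fovy"])/2)
    v=np.array(k["R"])@np.array(X)+np.array(k["t"]); u=v[:2]/v[2]; u=u*(1+k["k1"]*(u@u))
    return np.array([k["cx"]+f*u[0],k["cy"]+f*u[1]]),v[2],f
E
python3 - <<'E'
from h import *
np.set_printoptions(precision=4,suppress=True)
s=manip.state(); R=Ro.from_rotvec(s["ee_rot"])
for c in("wrist","scene"):
    for z in(-0.003,.022,.03): print(c,z,*proj(c,s["tcp_pos"]+R.apply([0,0,z])))
o,d=ray("wrist",(327,250)); print("cam",o)
for zz in(.078,.088,.098):
    L=[atz("wrist",(240+192/4,256),zz),atz("wrist",(240+505/4,256),zz)]; print(zz,np.linalg.norm(L[0]-L[1]), [R.inv().apply(atz("wrist",(327,200+r/4),zz)-s["tcp_pos"])[0] for r in(210,438)])
E
```

```text
wrist -0.003 [327.7648 292.5918] 0.1959312068894292 351.22568095541095
wrist 0.022 [327.6838 276.7401] 0.2200347721485421 351.22568095541095
wrist 0.03 [327.6615 272.3757] 0.22774791303145825 351.22568095541095
scene -0.003 [350.7464 258.6121] 0.9730787886864277 477.7387300506948
scene 0.022 [350.4341 268.9828] 0.9853889281216575 477.7387300506948
scene 0.03 [350.3356 272.2464] 0.9893281727409311 477.7387300506948
cam [0.6391 0.0661 0.2959]
0.078 0.05080525928539439 [np.float64(0.012529742106565643), np.float64(-0.027808597195753588)]
0.088 0.048473365368947176 [np.float64(0.015527855498715732), np.float64(-0.022959007611143615)]
0.098 0.04614147145249996 [np.float64(0.018525968890865746), np.float64(-0.018109418026533635)]
```

Run:
```python
from h import *
np.set_printoptions(precision=4,suppress=True)
s=manip.state(); R=Ro.from_rotvec(s["ee_rot"])
for c in("wrist","scene"):
    for z in(.022,.012,.002,-.008):
        print(c,z,[np.round(proj(c,s["tcp_pos"]+R.apply([x,0,z]))[0],1) for x in(-8,0,8)] if 0 else [np.round(proj(c,s["tcp_pos"]+R.apply([x/1e3,0,z]))[0],1) for x in(-8,0,8)])
```

```text
wrist 0.022 [array([327.7, 288.6]), array([327.7, 276.7]), array([327.7, 264.6])]
wrist 0.012 [array([327.7, 295. ]), array([327.7, 282.6]), array([327.7, 270. ])]
wrist 0.002 [array([327.7, 302. ]), array([327.7, 289.1]), array([327.7, 276. ])]
wrist -0.008 [array([327.8, 309.7]), array([327.8, 296.2]), array([327.8, 282.5])]
scene 0.022 [array([349.9, 271. ]), array([350.4, 269. ]), array([351., 267.])]
scene 0.012 [array([350. , 266.9]), array([350.6, 264.9]), array([351.1, 262.9])]
scene 0.002 [array([350.1, 262.7]), array([350.7, 260.7]), array([351.2, 258.7])]
scene -0.008 [array([350.3, 258.5]), array([350.8, 256.5]), array([351.4, 254.5])]
```

Call:
{"fn": "carry_out", "kwargs": {
  "xyz": [
    [0, 0, 3],
    [0, 0, 6],
    [0, 0, 9],
    [0, 0, 9]
  ],
  "dr": [
    [0, 0, 0],
    [0, 0, 0],
    [0, 0, 0],
    [0, 0, 0]
  ],
  "fingers": [0, 0, 0, 0]
}}

```text
time: 5.65
tcp_pos: [0.5844, 0.0105, 0.1017]
ee_rot: [-2.899, -1.21, 0.001]
force: [-0.2, 0.3, -0.2]
grip_width: 0.0005
```

Call:
{"fn": "carry_out", "kwargs": {
  "xyz": [
    [0, 0, 2],
    [0, 0, 4],
    [0, 0, 4]
  ],
  "dr": [
    [0, 0, 0],
    [0, 0, 0],
    [0, 0, 0]
  ],
  "fingers": [0, 0, 0]
}}

```text
time: 6.02
tcp_pos: [0.5845, 0.0105, 0.0978]
ee_rot: [2.899, 1.21, -0.0]
force: [0.2, -0.1, 0.6]
grip_width: 0.0003
```

Call:
{"fn": "carry_out", "kwargs": {
  "xyz": [
    [0, 0, 2],
    [0, 0, 4],
    [0, 0, 4]
  ],
  "dr": [
    [0, 0, 0],
    [0, 0, 0],
    [0, 0, 0]
  ],
  "fingers": [0, 0, 0]
}}

```text
time: 6.4
tcp_pos: [0.5845, 0.0105, 0.0939]
ee_rot: [2.899, 1.21, -0.0]
force: [0.5, 0.5, -0.3]
grip_width: 0.0003
```

Run:
```python
from h import *
np.set_printoptions(precision=4,suppress=True)
m=manip.capture("scene"); w=manip.capture("wrist")
a=cv2.resize(m[220:320,260:420,::-1],(640,400),interpolation=cv2.INTER_CUBIC)[:300]
b=cv2.resize(w[220:295,240:400,::-1],(640,300),interpolation=cv2.INTER_CUBIC)
cv2.imwrite("pics/c4.png",np.vstack([a,b]))
s=manip.state();print(s["tcp_pos"],s["force"])
```

```text
[0.5845 0.0105 0.0939] [-0.4511 -0.0266 -0.2995]
```

View pics/c4.png

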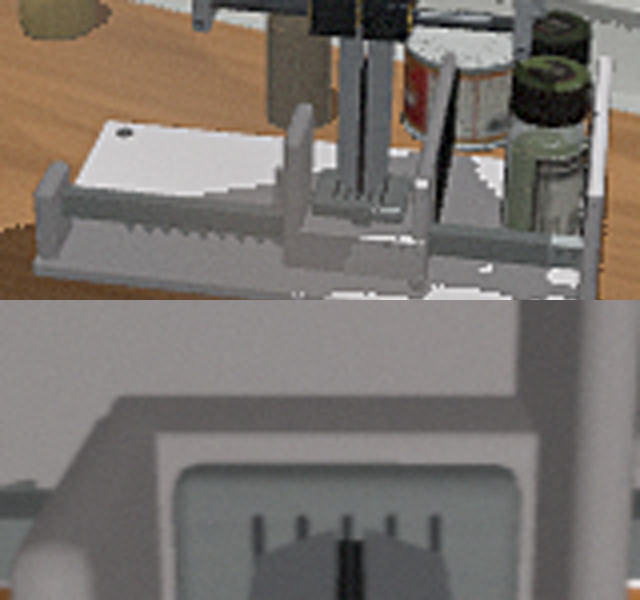

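Call:
{"fn": "carry_out", "kwargs": {
  "xyz": [
    [0, 0, 2],
    [0, 0, 3],
    [0, 0, 3]
  ],
  "dr": [
    [0, 0, 0],
    [0, 0, 0],
    [0, 0, 0]
  ],
  "fingers": [0, 0, 0]
}}

```text
time: 6.88
tcp_pos: [0.5846, 0.0106, 0.091]
ee_rot: [2.899, 1.21, 0.0]
force: [-0.6, 0.6, 3.6]
grip_width: 0.0006
```

Call:
{"fn": "carry_out", "kwargs": {
  "xyz": [
    [0, 0, 2],
    [0, 0, 3],
    [0, 0, 3]
  ],
  "dr": [
    [0, 0, 0],
    [0, 0, 0],
    [0, 0, 0]
  ],
  "fingers": [0, 0, 0]
}}

```text
time: 7.25
tcp_pos: [0.5846, 0.0105, 0.0879]
ee_rot: [2.899, 1.21, -0.0]
force: [-1.5, 0.7, 4.7]
grip_width: 0.0003
```

Call:
{"fn": "carry_out", "kwargs": {
  "xyz": [
    [0, 0, 2],
    [0, 0, 3],
    [0, 0, 3]
  ],
  "dr": [
    [0, 0, 0],
    [0, 0, 0],
    [0, 0, 0]
  ],
  "fingers": [0, 0, 0]
}}

```text
time: 7.62
tcp_pos: [0.5849, 0.0104, 0.0855]
ee_rot: [2.899, 1.21, 0.001]
force: [-2.6, -0.7, 14.8]
grip_width: 0.0003
```

Call:
{"fn": "carry_out", "kwargs": {
  "xyz": [
    [0, -5, -0.3],
    [0, -12, -0.3],
    [0, -20, -0.3],
    [0, -28, -0.3],
    [0, -36, -0.3],
    [0, -44, -0.3],
    [0, -50, -0.3],
    [0, -50, -0.3]
  ],
  "dr": [
    [0, 0, 0],
    [0, 0, 0],
    [0, 0, 0],
    [0, 0, 0],
    [0, 0, 0],
    [0, 0, 0],
    [0, 0, 0],
    [0, 0, 0]
  ],
  "fingers": [0, 0, 0, 0, 0, 0, 0, 0]
}}

```text
time: 8.62
tcp_pos: [0.5492, 0.0457, 0.0856]
ee_rot: [2.899, 1.21, 0.001]
force: [-1.9, -1.5, 10.8]
grip_width: 0.0004
```

Run:
```python
from h import *
np.set_printoptions(precision=4,suppress=True)
m=manip.capture("scene"); w=manip.capture("wrist")
a=cv2.resize(m[220:320,260:420,::-1],(640,400),interpolation=cv2.INTER_CUBIC)[:300]
b=cv2.resize(w[20:320,:,::-1],(640,300))
cv2.imwrite("pics/c5.png",np.vstack([a,b]))
s=manip.state();R=Ro.from_rotvec(s["ee_rot"]);print(s["tcp_pos"],s["force"],R.inv().apply(s["force"]))
```

```text
[0.5492 0.0457 0.0856] [-2.4576  0.2936 12.6876] [ -1.5147  -1.9522 -12.6884]
```

View pics/c5.png

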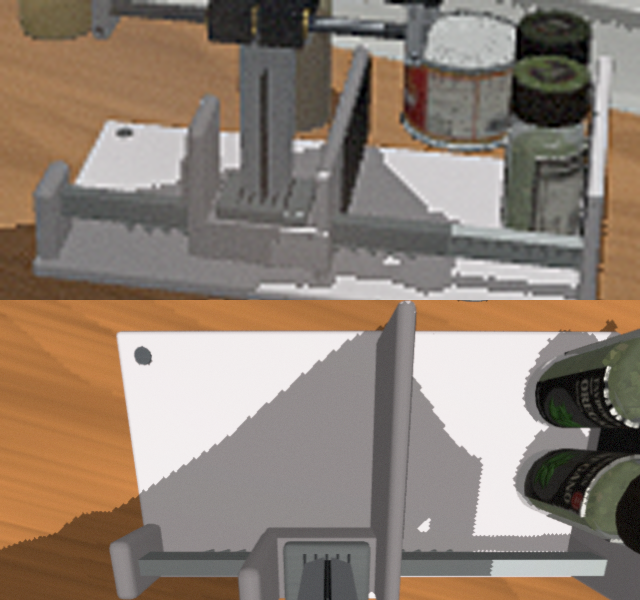

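Call:
{"fn": "carry_out", "kwargs": {
  "xyz": [
    [0, -6, 0],
    [0, -13, 0],
    [0, -20, 0],
    [0, -27, 0],
    [0, -34, 0],
    [0, -41, 0],
    [0, -47, 0],
    [0, -50, 0],
    [0, -50, 0]
  ],
  "dr": [
    [0, 0, 0],
    [0, 0, 0],
    [0, 0, 0],
    [0, 0, 0],
    [0, 0, 0],
    [0, 0, 0],
    [0, 0, 0],
    [0, 0, 0],
    [0, 0, 0]
  ],
  "fingers": [0, 0, 0, 0, 0, 0, 0, 0, 0]
}}

```text
time: 9.85
tcp_pos: [0.5138, 0.0807, 0.0856]
ee_rot: [2.899, 1.21, 0.001]
force: [-0.7, -2.1, 10.4]
grip_width: 0.0004
```

Run:
```python
from h import *
np.set_printoptions(precision=4,suppress=True)
m=manip.capture("scene"); w=manip.capture("wrist")
a=cv2.resize(m[220:320,260:420,::-1],(640,400),interpolation=cv2.INTER_CUBIC)[:300]
b=cv2.resize(w[20:320,:,::-1],(640,300))
cv2.imwrite("pics/c6.png",np.vstack([a,b]))
s=manip.state();R=Ro.from_rotvec(s["ee_rot"]);print(s["tcp_pos"],s["force"],R.inv().apply(s["force"]))
```

```text
[0.5138 0.0807 0.0856] [-2.2409 -0.3634 10.9068] [ -1.8289  -1.3321 -10.9084]
```

View pics/c6.png

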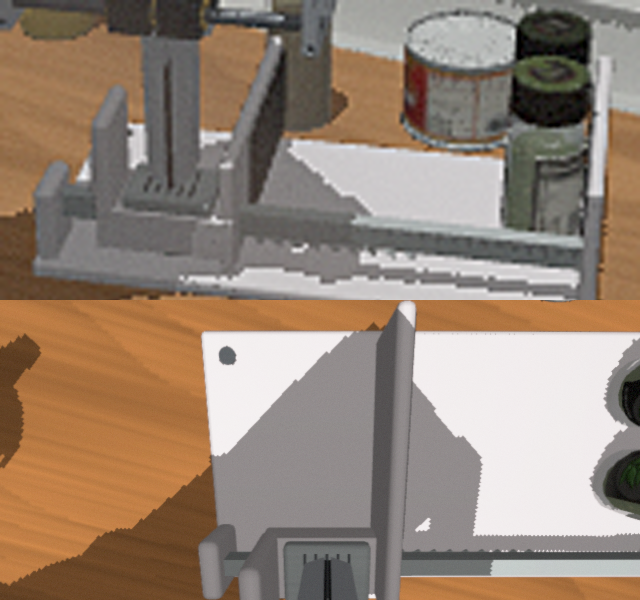

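Call:
{"fn": "carry_out", "kwargs": {
  "xyz": [
    [0, -6, 0],
    [0, -12, 0],
    [0, -18, 0],
    [0, -24, 0],
    [0, -28, 0],
    [0, -28, 0]
  ],
  "dr": [
    [0, 0, 0],
    [0, 0, 0],
    [0, 0, 0],
    [0, 0, 0],
    [0, 0, 0],
    [0, 0, 0]
  ],
  "fingers": [0, 0, 0, 0, 0, 0]
}}

```text
time: 10.7
tcp_pos: [0.4959, 0.0988, 0.0857]
ee_rot: [2.897, 1.206, 0.006]
force: [13.2, -12.0, -5.4]
grip_width: 0.0004
```

Call:
{"fn": "carry_out", "kwargs": {
  "xyz": [
    [0, -3, 0],
    [0, -5, 0],
    [0, -7, 0],
    [0, -7, 0]
  ],
  "dr": [
    [0, 0, 0],
    [0, 0, 0],
    [0, 0, 0],
    [0, 0, 0]
  ],
  "fingers": [0, 0, 0, 0]
}}

```text
time: 11.2
tcp_pos: [0.4957, 0.0989, 0.086]
ee_rot: [2.892, 1.197, 0.016]
force: [48.6, -40.8, -38.2]
grip_width: 0.0001
```

Call:
{"fn": "carry_out", "kwargs": {
  "xyz": [
    [0, 3, 0],
    [0, 6, 0],
    [0, 8, 0],
    [0, 8, 0]
  ],
  "dr": [
    [0, 0, 0],
    [0, 0, 0],
    [0, 0, 0],
    [0, 0, 0]
  ],
  "fingers": [0, 0, 0, 0]
}}

```text
time: 11.7
tcp_pos: [0.4959, 0.0987, 0.0856]
ee_rot: [2.898, 1.207, 0.004]
force: [7.6, -6.5, 1.7]
grip_width: 0.0009
```

Run:
```python
from h import *
np.set_printoptions(precision=4,suppress=True)
m=manip.capture("scene"); w=manip.capture("wrist")
a=cv2.resize(m[220:320,260:420,::-1],(640,400),interpolation=cv2.INTER_CUBIC)[:300]
b=cv2.resize(w[20:320,:,::-1],(640,300))
cv2.imwrite("pics/c7.png",np.vstack([a,b]))
s=manip.state();R=Ro.from_rotvec(s["ee_rot"]);print(s["tcp_pos"],s["force"],R.inv().apply(s["force"]),s["ee_rot"])
```

```text
[0.4959 0.0987 0.0856] [ 7.4781 -6.4081  0.9995] [ 0.7163  9.825  -0.9699] [2.8979 1.2076 0.0038]
```

View pics/c7.png

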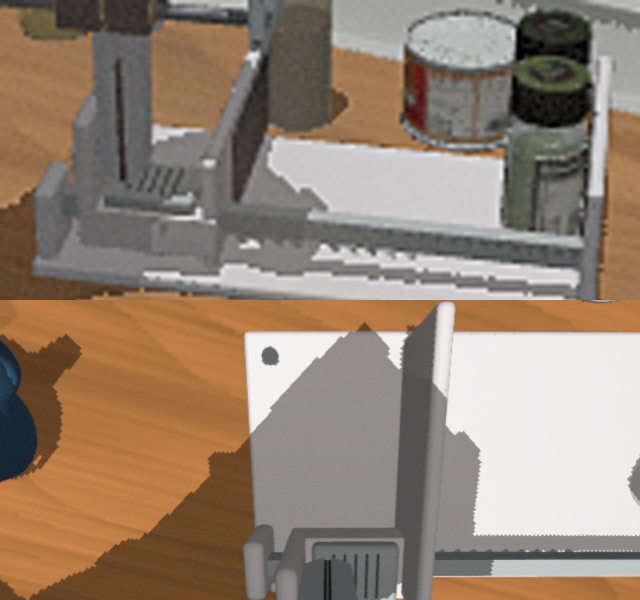

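Call:
{"fn": "carry_out", "kwargs": {
  "xyz": [
    [0, 4, 0],
    [0, 8, 0],
    [0, 10, 0],
    [0, 10, 0]
  ],
  "dr": [
    [0, 0, 0],
    [0, 0, 0],
    [0, 0, 0],
    [0, 0, 0]
  ],
  "fingers": [0, 0, 0, 0]
}}

```text
time: 12.3
tcp_pos: [0.5018, 0.0929, 0.0855]
ee_rot: [-2.899, -1.21, -0.001]
force: [-1.4, 0.7, 9.2]
grip_width: 0.0006
```

Call:
{"fn": "carry_out", "kwargs": {
  "xyz": [
    [0, 0, 0.7],
    [0, 0, 1],
    [0, 0, 1]
  ],
  "dr": [
    [0, 0, 0],
    [0, 0, 0],
    [0, 0, 0]
  ],
  "fingers": [0, 0, 0]
}}

```text
time: 12.68
tcp_pos: [0.5021, 0.0929, 0.0851]
ee_rot: [-2.899, -1.209, -0.002]
force: [-4.2, 0.2, 22.1]
grip_width: 0.0003
```

Call:
{"fn": "carry_out", "kwargs": {
  "xyz": [
    [0, -4, 0],
    [0, -8, 0],
    [0, -11, 0],
    [0, -13, 0],
    [0, -13, 0]
  ],
  "dr": [
    [0, 0, 0],
    [0, 0, 0],
    [0, 0, 0],
    [0, 0, 0],
    [0, 0, 0]
  ],
  "fingers": [0, 0, 0, 0, 0]
}}

```text
time: 13.3
tcp_pos: [0.4959, 0.099, 0.0853]
ee_rot: [2.896, 1.204, 0.009]
force: [17.9, -19.1, 0.0]
grip_width: 0.0003
```

Run:
```python
from h import *
np.set_printoptions(precision=4,suppress=True)
m=manip.capture("scene"); w=manip.capture("wrist")
a=cv2.resize(m[220:320,260:420,::-1],(640,400),interpolation=cv2.INTER_CUBIC)[:300]
b=cv2.resize(w[20:320,:,::-1],(640,300))
cv2.imwrite("pics/c8.png",np.vstack([a,b]))
s=manip.state();R=Ro.from_rotvec(s["ee_rot"]);print(s["tcp_pos"],s["force"],R.inv().apply(s["force"]),s["ee_rot"])
```

```text
[0.496  0.099  0.0853] [ 18.264  -18.738    1.5066] [-0.3963 26.1731 -1.3288] [2.8962 1.2039 0.0088]
```

View pics/c8.png

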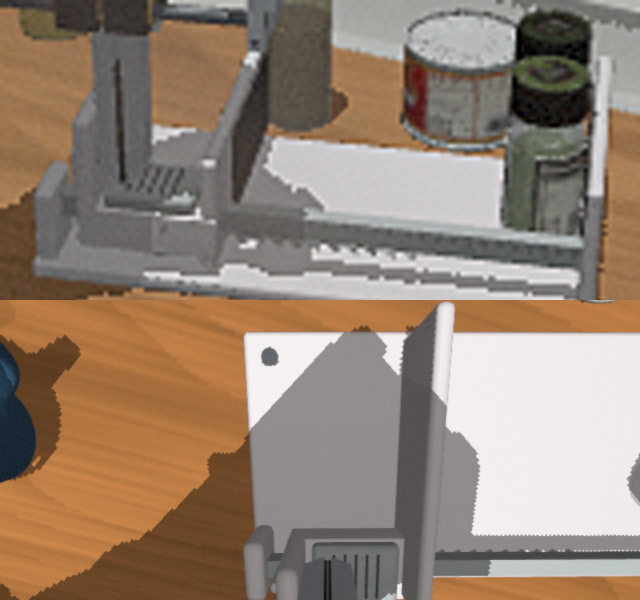

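Call:
{"fn": "carry_out", "kwargs": {
  "xyz": [
    [0, 2, 0],
    [0, 3, -2],
    [0, 3.5, -6],
    [0, 4, -14],
    [0, 5, -25],
    [0, 8, -50],
    [0, 8, -90],
    [0, 8, -130],
    [0, 8, -160],
    [0, 8, -160]
  ],
  "dr": [
    [0, 0, 0],
    [0, 0, 0],
    [0, 0, 0],
    [0, 0, 0],
    [0, 0, 0],
    [0, 0, 0],
    [0, 0, 0],
    [0, 0, 0],
    [0, 0, 0],
    [0, 0, 0]
  ],
  "fingers": [0, 0, 0, 0, 0, 0, 0, 0, 0, 0]
}}

```text
time: 14.65
tcp_pos: [0.4986, 0.0968, 0.2464]
ee_rot: [-2.898, -1.21, -0.005]
force: [-0.3, -0.3, 0.3]
grip_width: 0.0001
```

Run:
```python
from h import *
np.set_printoptions(precision=4,suppress=True)
m=manip.capture("scene"); w=manip.capture("wrist")
a=cv2.resize(m[220:320,260:420,::-1],(640,400),interpolation=cv2.INTER_CUBIC)[:300]
b=cv2.resize(w[20:320,:,::-1],(640,300))
cv2.imwrite("pics/c9.png",np.vstack([a,b]))
for n,z in dict(key_top=.098,push_face=.119,paprika_jar=.044,pepper_jar=.044).items():
    r=manip.pinpoint(n,"wrist")
    if r: print(n,round(r[0]["p"],2),np.round(r[0]["location"]),atz("wrist",r[0]["location"],z))
s=manip.state();print(s["time"],s["tcp_pos"],s["force"])
```

```text
key_top 0.79 [339. 235.] [0.5028 0.086  0.098 ]
push_face 0.86 [310. 238.] [0.485  0.1066 0.119 ]
paprika_jar 0.84 [522. 180.] [ 0.6782 -0.02    0.044 ]
pepper_jar 0.95 [529. 128.] [0.7154 0.0179 0.044 ]
14.95 [0.4973 0.0962 0.2435] [-0.7857 -0.0156 -0.2998]
```

View pics/c9.png

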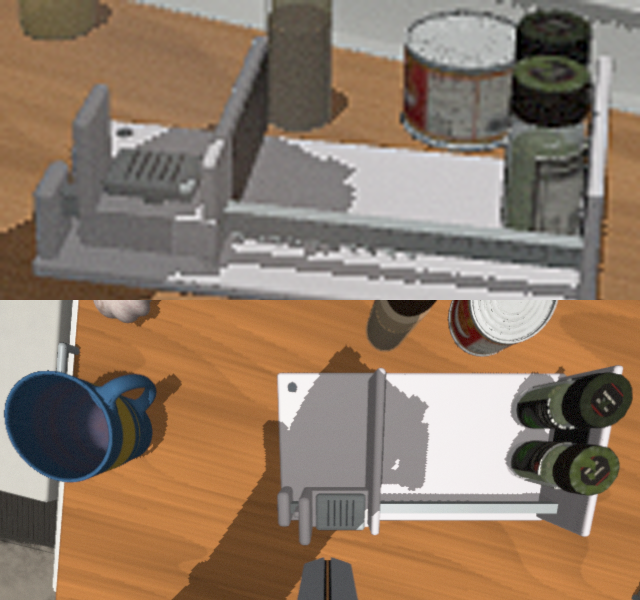

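```bash
python3 -c "
from cell import manip
s=manip.state();print(s['time'],s['dq'],s['force']);print(manip.finish_job())"
```

```text
14.95 [-0.00059935  0.00055057  0.00125346 -0.00580595 -0.00059589  0.00192467
 -0.00134201] [-0.78571831 -0.01564462 -0.29984009]
the job is handed in; nothing more can be done
None
```

I opened the jar clamp and handed the job in at about 15 s. With the gripper shut, I held the release key down on its stop and moved the jaw back along the bar until it would go no further. I then lifted straight off, well clear.

**Jaw:** it moved about 108 mm by the wrist camera, which fits a start near 22 mm and an end on the stop. I couldn't read the joint directly. It held against about 63 N on the first push. I pressed the key fully down again and pushed with about 26 N, and it stopped at the same place. The last pictures show roughly 7 mm between the jaw and the end post, so I take the stop to be just short of the post.

**Key and surroundings:** in the last pictures the key is up. Both jars stand where they were, to within about 7 mm, which is the scatter of the camera estimates. The neighbours in view look undisturbed, and the force on the tool is near zero.

**Didn't match:**
- **Fingertip position:** contact came about 20 mm lower than the stated 22 mm fingertip offset predicts. Two cameras showed the shut fingertips level with the reported TCP, so I went down in small steps and watched the force.
- **High force:** the 63 N push against the stop was harder than I intended. It was still below the 120 N wrist limit, and I backed off straight away.

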